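Shut and bolt the medicines drawer

TASK

One of the two open drawers on the counter belongs to the unit with a slide bolt on its top. Push that drawer fully home with the fingertips, then push the bolt by its upright knob all the way across, through the loop on the drawer front. Only push, do not grip anything, and leave the other open drawer and the loose medicine containers as they are.

Things in the scene. Friction and masses are not known exactly. Their poses are not given: they have to be found in the camera images.
- bolted_unit: Light-grey drawer unit, fixed, with a dark steel slide bolt on its top: 240 deep (x) x 170 wide (y) x 110 mm high. Origin: centre of its underside; x points from its front (robot side) to its back. Shut, its drawer's front face is at x = -132. Two bolt guides, 12 mm wide, tops 132 mm up, stand on it at x = -100, y = 3 and 36 mm. A jar stands on the rear of the top.
- bolted_drawer (a joint): How far the bolted unit's drawer is open, m: 0 = fully home (a stop), grows along the unit's -x, to the robot. About 3 N friction; stays where left. On its top edge, at the unit's y = 62 mm, it carries a steel loop for the bolt, 10 mm wide in y, 138 mm above the counter, running 50 mm back from the front face.
- bolted_drawer_front (a point): Middle of the top edge of the front face of the bolted unit's drawer, 107 mm above the counter; moves with the drawer. Axes as the unit's: x into the drawer, y along the front, z up. The front is a flat panel without a handle, 166 wide, 12 thick, from 5 to 107 mm above the counter; the tray walls behind it reach 85 mm.
- bolt (a joint): How far the slide bolt has been pushed, m: starts near 0 (drawn back), 0.042 = fully across, at its stop, its rod through the drawer's loop. Moves along the unit's +y with about 1.5 N friction and stays where it is left.
- bolt_knob (a point): Centre of the top of the bolt's upright knob, a steel pin 14 mm in diameter, 156 mm above the counter, free all round down to 130 mm above the counter; below that the 10 mm rod runs from it towards the guides (+y). Bolt drawn back: at x = -100, y = -60 mm of the unit. Axes as the unit's; moves with the bolt.
- plain_drawer (a joint): How far the drawer of the other unit, the one without a bolt, is open, m. To be left as it is; it moves at about 3 N.
- plain_drawer_front (a point): Middle of the top edge of the front face of the other unit's drawer, 107 mm above the counter; x into the drawer. That unit and drawer have the same sizes as the bolted one, without bolt or loop.
- pill_jar: Loose amber jar, 44 mm in diameter, 70 mm tall, standing on the rear of the bolted unit's top. Origin at the centre of its underside.
- carton: Loose white medicine carton, 45 x 80 x 35 mm, lying on the rear of the other unit's top. Origin at the centre of its underside.
- flask: Loose white plastic bottle, 52 mm in diameter, 110 mm tall, standing on the counter to the left of the units (+y). Origin at the centre of its underside.
- measure_cup: Loose small white measuring cup, 48 mm across, 50 mm tall, standing on the counter to the right of the units (-y). Origin at the centre of its underside.
Mind the look-alikes: they are no part of the job. Leave any blue or green look-alike of the carton alone.

How it is judged:
On the way, in this order (a step that is already met when the one before it is completed fails the run):
1. the bolted unit's drawer is fully home while the bolt is still drawn back (value of joint bolted_drawer below 0.005 m and value of joint bolt below 0.015 m), for 0.2 s.
2. the bolt is fully across with the drawer home (value of joint bolt above 0.037 m and value of joint bolted_drawer below 0.005 m), for 0.2 s.
At the end, for the whole second after the job is handed in: The bolted unit's drawer is within 5 mm of fully home, the bolt within 5 mm of fully across, the other drawer within 10 mm of its start and every loose container within 15 mm of its start, upright and at rest (all of step 2 and distance of plain_drawer_front from where it was at the start of the episode below 0.01 m and distance of each of pill_jar, carton, flask, measure_cup from where it was at the start of the episode below 0.015 m and linear speed of each of pill_jar, carton, flask, measure_cup below 0.02 m/s and angle between each of pill_jar, carton, flask, measure_cup's own z axis and vertical below 0.3 rad); the robot touches nothing.
It fails at once if the other drawer is moved by more than 10 mm (distance of plain_drawer_front from where it was at the start of the episode above 0.01 m).
It fails at once if a loose container is moved by more than 15 mm, lifted or tipped (distance of any of pill_jar, carton, flask, measure_cup from where it was at the start of the episode above 0.015 m or angle between any of pill_jar, carton, flask, measure_cup's own z axis and vertical above 0.3 rad).
It fails at once if the bolt's knob is gripped between the fingers (horizontal distance between the grasp point and bolt_knob below 0.006 m and z of the grasp point in the frame of bolt_knob between -0.03 and 0.005 m).
It fails at once if the drawer front is gripped between the fingers (x of the grasp point in the frame of bolted_drawer_front between 0.002 and 0.01 m and y of the grasp point in the frame of bolted_drawer_front between -0.08 and 0.08 m and z of the grasp point in the frame of bolted_drawer_front below 0.003 m).
It also fails if it takes over 42 s, if anything falls off the work surface, if the arm or the gripper's body presses on something with over 40 N, if the wrist force passes 120 N, or if a joint passes its speed limit or range.

ROBOT

A 6-joint arm with a two-finger parallel gripper is mounted at the origin on the work surface. World frame = base frame: x ahead of the robot, y to its left, z up, the work surface at z = 0. Lengths are in m, angles in rad, forces in N, time in s.
With the tool pointing down it reaches from about 0.375 to 0.9 m from the base axis. Payload 3.1 kg.
Tool frame: the origin (TCP) lies on the centre line of the jaws, within the pads' length; the fingertips stand 25 mm ahead of it and the grasp point (between the pads) lies 6 mm ahead of it (robot.nose_length is the y of the fingertips in the tool frame, in m); y points along the fingers, z is the direction in which the jaws open and shut, and the axes are right-handed (so a half turn about y gives the same grasp; the last joint's range is limited). The gripper opens to 87 mm and grips with 3 to 60 N. Pads are 19 mm wide; open, the fingers measure 117 mm over their backs; the gripper's body (75 mm by 190 mm) begins 51 mm behind the grasp point.
Start: joints at [1.091, 0.527, 1.433, -0, 1.181, -0.178], TCP at [0.186, 0.597, 0.248] pointing down, gripper open.
Joint ranges: [-3.08, 3.08], [-0.75, 2.2], [0.22, 2.44], [-1.43, 4.57], [0, 2.65], [-2.85, 2.85]. Speed limits (rad/s): [2.79, 2.79, 3.14, 3.14, 3.14, 3.14].

INTERFACE

Orientations are given as a unit quaternion [x, y, z, w].
In Python, from rig import robot, eyes, ticket gives the robot as it stands.
- The arm moves only by the tool play_rows, never from a script. Its argument "series" is a list of rows, each a list of 7 numbers: the opening, from 0 (shut) to 1 (fully open), then the shift along the tool's x, y, z scaled (see below), then the turn, a rotation vector about the tool's x, y, z scaled (see below). In form: [[claw, dx, dy, dz, ax, ay, az], ...]. A call has 1 to 12 rows; each row shifts and turns the commanded pose from where the row before left it, along the tool's axes as they then stand; what a row does not reach is not made up. The controller multiplies each number of a shift by 100 mm and each number of a turn by 180 degrees. A row lasts 1/12 s, in which the tool goes at most 41.7 mm and 7.16 degrees, less where a joint would pass 70% of its speed; a pose out of reach is approached as far as the arm can. A call with a number of a shift or a turn outside -1 to 1 is refused whole. A call with a gripper value outside its range is refused whole. The fingers move at their own pace and stop on an object; "grip_force" is the grip in N (left out, the last holds). Time passes only in rows, so rows that do not move let the fingers close. It gives the time, the measured TCP pose, the force and the opening at its end, in the units of the state.
- robot.get_obs(): the state, without advancing time (a new reading comes with each control period).
- eyes.camera(name): name is "scene" or "side" or "wrist"; returns the picture (420x560x3 uint8, red, green, blue); there is no depth.
- eyes.camera_params(name): a dict with "K" (3x3 intrinsics, pixels), "rvec" (rotation vector, rad) and "tvec" (3), from world to camera coordinates, as OpenCV has them. Camera axes: x right, y down, z forward; pixel columns grow to the right and rows downward; lengths in m; the calibration is good to about 2 mm. A picture is of the moment at which its call begins: read the wrist's pose just before it. camera_params takes no time and is no camera call; for the wrist camera it gives the pose at the moment of the call.
- ticket.hand_in(): hands the job in, once; it reports no verdict.
The state is a dict: "time": time; "q": joint angles; "joint_velocities": joint speeds; "joint_torque": joint torques, N m; "position": TCP position; "tool_rot": TCP orientation; "ft_force": force on the tool from outside, world axes, zero at the start; "moment": the same for the moment, N m; "grip_width": finger opening in m.
Only numpy, scipy, OpenCV 4.12 (cv2) and the standard library are available. Lean on these libraries where they do the work, as an engineer would, in place of code of your own. Each camera call takes 0.05 s, during which the arm holds its last target.

## Working session

There is one attempt and no reset: what is moved stays moved. The work goes in short steps, Python scripts to look and compute and a tool call to move; the robot and the scene stay as the last step left them, time stands still between calls to the robot, and variables do not carry over. Pictures are saved under pics/ and viewed, and the job is handed in when it is done.

Besides the shell and the picture viewer there is one more tool, called after "Emit:" as name(argument=value, ...) on one line, values as JSON. play_rows: Moves the arm, as the interface text tells. Its arguments: {"type":"object","properties":{"series":{"type":"array","items":{"type":"array","items":{"type":"number"}}},"grip_force":{"type":"number"}},"required":["series"]}

```bash
ls; mkdir -p pics; python3 - <<'E'
from rig import robot, eyes, ticket
import cv2
print(robot.get_obs())
for n in ("scene","side"):
    im=eyes.camera(n); cv2.imwrite(f"pics/{n}0.png",im[:,:,::-1]); print(n,eyes.camera_params(n))
E
```

```text
pics
{'time': 0.0, 'q': array([ 1.09050180e+00,  5.28470626e-01,  1.43391536e+00, -4.81465286e-05,
        1.18137252e+00, -1.78481752e-01]), 'joint_velocities': array([-0.00020194, -0.00066761,  0.00108934,  0.00024298, -0.00169084,
        0.00126507]), 'joint_torque': array([ 4.67739119e-04, -4.40041888e+01, -1.76588684e+01,  6.31766533e-02,
        5.81886142e-02, -1.81299079e-04]), 'position': array([0.18543462, 0.59614233, 0.24656467]), 'tool_rot': array([ 0.6998009 , -0.10652872,  0.10606312, -0.69834156]), 'ft_force': array([0.10527789, 0.36492384, 0.25374055]), 'moment': array([-0.03861593,  0.0655326 , -0.02381406]), 'grip_width': 0.08690238065879899}
scene {'K': array([[457.84138708,   0.        , 277.42319166],
       [  0.        , 457.84138708, 210.013295  ],
       [  0.        ,   0.        ,   1.        ]]), 'rvec': array([ 1.15761236,  2.57243155, -0.74692295]), 'tvec': array([ 0.39984121, -0.32426932,  1.57091076])}
side {'K': array([[419.25645605,   0.        , 280.27552062],
       [  0.        , 419.25645605, 212.75483217],
       [  0.        ,   0.        ,   1.        ]]), 'rvec': array([ 2.17257066, -0.74016077,  0.32474905]), 'tvec': array([-0.4983901 ,  0.36346687,  0.95227292])}
```

View pics/scene0.png

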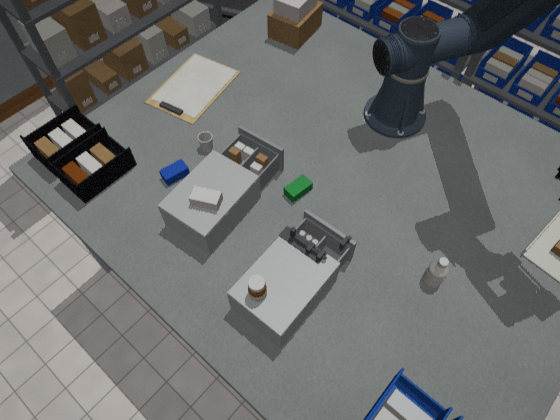

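View pics/side0.png

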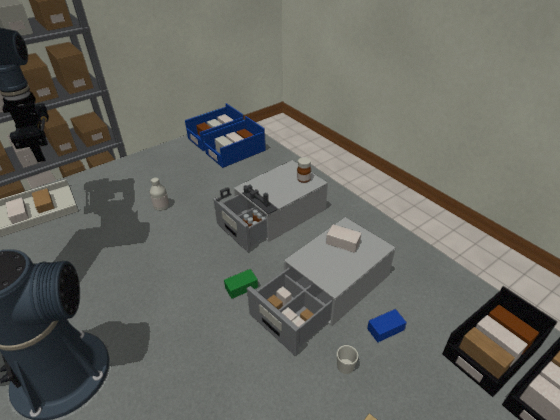

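The scene view shows two open units. Unit A is at scene (285,280) / side (275,205), with an amber jar and dark guides on top. Unit B is at scene (215,190) / side (325,280), with a white carton and no bolt. A fits the description, so I'll confirm it with enlarged crops.

```bash
python3 - <<'E'
import cv2
a=cv2.imread("pics/scene0.png")[200:340,220:370]; b=cv2.imread("pics/side0.png")[150:260,200:340]
cv2.imwrite("pics/cropA.png",cv2.resize(a,None,fx=5,fy=4.2857*1,interpolation=cv2.INTER_CUBIC))
cv2.imwrite("pics/cropB.png",cv2.resize(b,None,fx=5,fy=5,interpolation=cv2.INTER_CUBIC))
E
```

```text
(no output)
```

View pics/cropA.png

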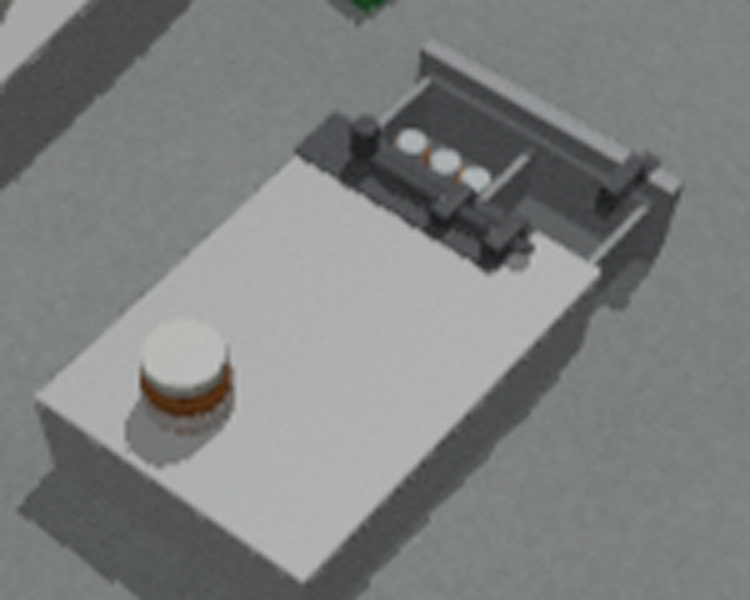

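View pics/cropB.png

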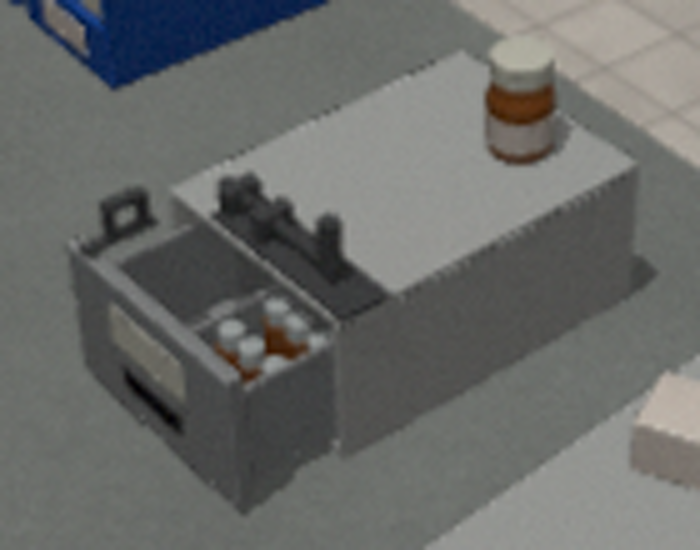

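Both crops confirm unit A: they show the dark bolt, guides, upright knob and drawer loop. The knob is at about scene (293,227) and side (266,194). Next I'll measure the corners.

```bash
cat > h.py <<'E'
import numpy as np, cv2
from rig import robot, eyes, ticket
def ray(p,uv):
    R=cv2.Rodrigues(np.array(p['rvec'],float))[0]; c=-R.T@p['tvec']
    d=R.T@np.linalg.inv(p['K'])@np.array([uv[0],uv[1],1.]); return c,d/np.linalg.norm(d)
def onz(p,uv,z):
    c,d=ray(p,uv); return c+d*(z-c[2])/d[2]
def tri(p1,a,p2,b):
    c1,d1=ray(p1,a);c2,d2=ray(p2,b)
    s=np.linalg.lstsq(np.c_[d1,-d2],c2-c1,rcond=None)[0]
    x,y=c1+s[0]*d1,c2+s[1]*d2; return (x+y)/2,np.linalg.norm(x-y)
def px(p,X): return cv2.projectPoints(np.array(X,float).reshape(-1,1,3),p['rvec'],p['tvec'],p['K'],None)[0].reshape(-1,2)
E
python3 - <<'E'
from h import *
np.set_printoptions(precision=4,suppress=True)
S=eyes.camera_params("scene");D=eyes.camera_params("side")
sc=lambda x,y:(220+x/5-.4,200+y/4.2857-.4); sd=lambda x,y:(200+x/5-.4,150+y/5-.4)
for n,a,b,z in [("rr",(38,402),(635,162),.11),("rl",(303,580),(465,55),.11),("fl",(600,270),(172,190),.11),("fr",None,(340,322),.11),
  ("dr",(425,43),(240,382),.107),("dl",(680,187),(72,245),.107),("knob",(365,122),(328,219),.156),("jar",(186,350),(522,50),.18)]:
    o=[n]
    if a: o.append(onz(S,sc(*a),z))
    o.append(onz(D,sd(*b),z))
    if a: o+=list(tri(S,sc(*a),D,sd(*b)))
    print(*o)
E
```

```text
rr [0.8624 0.0691 0.11  ] [0.8586 0.0637 0.11  ] [0.8619 0.0675 0.1063] 0.0007598138184514892
rl [0.8533 0.2328 0.11  ] [0.8509 0.2246 0.11  ] [0.8537 0.2308 0.1058] 0.0035211281091462295
fl [0.6161 0.2231 0.11  ] [0.6151 0.2189 0.11  ] [0.6159 0.2222 0.1079] 0.001763435110761166
fr [0.623  0.0529 0.11  ]
dr [0.5516 0.0547 0.107 ] [0.5512 0.0486 0.107 ] [0.5516 0.0527 0.1042] 0.0034591572885267776
dl [0.5433 0.2198 0.107 ] [0.5402 0.2132 0.107 ] [0.5419 0.2185 0.103 ] 0.0014963141031589737
knob [0.6392 0.0855 0.156 ] [0.6403 0.0858 0.156 ] [0.6397 0.0855 0.1565] 0.000595823428329808
jar [0.8117 0.1243 0.18  ] [0.8148 0.1238 0.18  ] [0.8129 0.1237 0.1808] 0.0026066708874372636
```

```bash
cat >> h.py <<'E'
from scipy.spatial.transform import Rotation as Rn
np.set_printoptions(precision=4,suppress=True)
YAW=0.047; C=np.array([.7386,.1433,0])
def u2w(x,y,z): return C+Rn.from_euler('z',YAW).apply([x,y,z])
def w2u(p): return Rn.from_euler('z',-YAW).apply(np.array(p)-C)
def tgtR(tilt,sgn):
    # tool y leaning forward by tilt, tool z = sgn*unit y
    y=np.array([np.sin(tilt),0,-np.cos(tilt)]); z=np.array([0,sgn,0.]); x=np.cross(y,z)
    return Rn.from_euler('z',YAW)*Rn.from_matrix(np.c_[x,y,z])
def status(o=None):
    o=o or robot.get_obs(); R=Rn.from_quat(o['tool_rot'])
    tip=o['position']+R.apply([0,.025,0])
    print('t',round(o['time'],2),'tcp',o['position'],'tip_u',w2u(tip),'F',o['ft_force'],'w',round(o['grip_width'],4))
    return o['position'],R
def plan(tipw,tilt,sgn):
    p,R=status(); T=tgtR(tilt,sgn)
    print('turn/180 (tool)',(R.inv()*T).as_rotvec()/np.pi,'shift/0.1 in present axes',R.inv().apply(tipw-T.apply([0,.025,0])-p)/.1,
     'in target axes',T.inv().apply(tipw-T.apply([0,.025,0])-p)/.1)
E
python3 - <<'E'
from h import *
p,R=status(); print(R.as_matrix()); 
for s in (1,-1): plan(u2w(-.225,0,.09),0.4,s)
plan(u2w(-.225,0,.22),0.,1)
E
```

```text
t 0.1 tcp [0.1855 0.5962 0.2467] tip_u [-0.5313  0.4784  0.2217] F [ 0.3947  0.7324 -1.2371] w 0.087
[[ 0.9548 -0.0009  0.2972]
 [-0.2972 -0.0017  0.9548]
 [-0.0003 -1.     -0.0019]]
t 0.1 tcp [0.1855 0.5962 0.2467] tip_u [-0.5313  0.4784  0.2217] F [ 0.3947  0.7324 -1.2371] w 0.087
turn/180 (tool) [ 0.0228 -0.1094 -0.1262] shift/0.1 in present axes [ 4.4219  1.3416 -3.48  ] in target axes [ 2.2105  2.3856 -4.784 ]
t 0.1 tcp [0.1855 0.5962 0.2467] tip_u [-0.5313  0.4784  0.2217] F [ 0.3947  0.7324 -1.2371] w 0.087
turn/180 (tool) [0.1773 0.8729 0.032 ] shift/0.1 in present axes [ 4.4219  1.3416 -3.48  ] in target axes [-2.2105  2.3856  4.784 ]
t 0.1 tcp [0.1855 0.5962 0.2467] tip_u [-0.5313  0.4784  0.2217] F [ 0.3947  0.7324 -1.2371] w 0.087
turn/180 (tool) [ 0.0006 -0.111  -0.0002] shift/0.1 in present axes [ 4.513   0.0218 -3.4493] in target axes [ 3.0624  0.0167 -4.784 ]
```

Emit:
play_rows(series=[[0, 0, 0, 0, 0, -0.037, 0], [0, 0, 0, 0, 0, -0.037, 0], [0, 0, 0, 0, 0, -0.037, 0], [0, 0.15, 0, -0.24, 0, 0, 0], [0, 0.15, 0, -0.24, 0, 0, 0], [0, 0.15, 0, -0.24, 0, 0, 0], [0, 0.15, 0, -0.24, 0, 0, 0], [0, 0.15, 0, -0.24, 0, 0, 0], [0, 0.15, 0, -0.24, 0, 0, 0], [0, 0.15, 0, -0.24, 0, 0, 0], [0, 0.15, 0, -0.24, 0, 0, 0], [0, 0.15, 0, -0.24, 0, 0, 0]], grip_force=5)

```text
time: 1.1
position: [0.331, 0.386, 0.2472]
tool_rot: [0.707, 0.016, -0.017, -0.707]
ft_force: [0.2, 0.5, -0.2]
grip_width: 0.0151
```

Emit:
play_rows(series=[[0, 0.15, 0, -0.24, 0, 0, 0], [0, 0.15, 0, -0.24, 0, 0, 0], [0, 0.15, 0, -0.24, 0, 0, 0], [0, 0.15, 0, -0.24, 0, 0, 0], [0, 0.15, 0, -0.24, 0, 0, 0], [0, 0.15, 0, -0.24, 0, 0, 0], [0, 0.15, 0, -0.24, 0, 0, 0], [0, 0.15, 0, -0.24, 0, 0, 0], [0, 0.15, 0, -0.24, 0, 0, 0], [0, 0.15, 0, -0.24, 0, 0, 0], [0, 0, 0, 0, 0, 0, 0]])

```text
time: 2.02
position: [0.4953, 0.1509, 0.2475]
tool_rot: [0.708, 0.016, -0.014, -0.706]
ft_force: [0.4, 0.4, 0.4]
grip_width: 0.0007
```

```bash
python3 - <<'E'
from h import *
plan(u2w(-.225,0,.085),0.4,1)
print(robot.get_obs()['q'])
im=eyes.camera("wrist"); cv2.imwrite("pics/w1.png",im[:,:,::-1])
E
```

```text
t 2.02 tcp [0.4953 0.1509 0.2475] tip_u [-0.2425  0.019   0.2225] F [0.3514 0.3902 0.4146] w 0.0007
turn/180 (tool) [ 0.0009 -0.0012 -0.1263] shift/0.1 in present axes [ 0.0752  1.3956 -0.1877] in target axes [-0.4706  1.3156 -0.1906]
[ 0.0809  0.383   1.7007 -0.0023  1.0548 -1.5316]
```

View pics/w1.png

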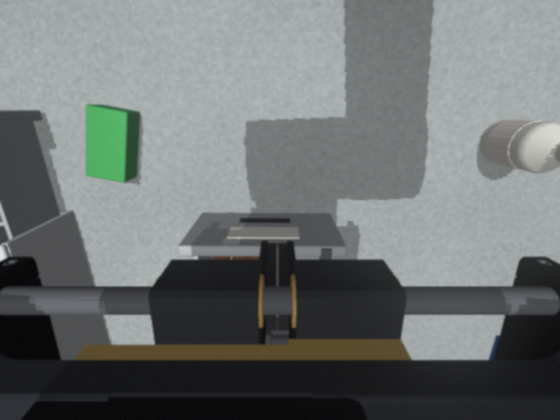

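The wrist view shows the closed fingers at (278,330) and the drawer front at (265,230). The area around them is clear. I'll lean the tool about 17° next.

Emit:
play_rows(series=[[0, 0, 0, -0.1, 0, 0, -0.032], [0, 0, 0, -0.09, 0, 0, -0.032], [0, 0, 0, 0, 0, 0, -0.032], [0, 0, 0, 0, 0, 0, 0]])

```text
time: 2.4
position: [0.4865, 0.1361, 0.2455]
tool_rot: [-0.697, -0.12, -0.087, 0.702]
ft_force: [-1.0, 0.2, 0.4]
grip_width: 0.0007
```

```bash
python3 - <<'E'
from h import *
plan(u2w(-.225,0,.085),0.3,1)
plan(u2w(-.132-.0095,0,.085),0.3,1)
E
```

```text
t 2.4 tcp [0.4865 0.1361 0.2455] tip_u [-0.2449  0.0046  0.2216] F [-1.0347  0.2344  0.3909] w 0.0007
turn/180 (tool) [-0.0002  0.0001 -0.0017] shift/0.1 in present axes [-0.2074  1.3652 -0.047 ] in target axes [-0.2146  1.3641 -0.0462]
t 2.4 tcp [0.4865 0.1361 0.2455] tip_u [-0.2449  0.0046  0.2216] F [-1.0347  0.2344  0.3909] w 0.0007
turn/180 (tool) [-0.0002  0.0001 -0.0017] shift/0.1 in present axes [ 0.5916  1.6077 -0.0474] in target axes [ 0.5831  1.6109 -0.0462]
```

Emit:
play_rows(series=[[0, -0.06, 0.27, -0.01, 0, 0, 0], [0, -0.06, 0.27, -0.01, 0, 0, 0], [0, -0.06, 0.27, -0.01, 0, 0, 0], [0, -0.06, 0.27, -0.01, 0, 0, 0], [0, -0.06, 0.28, -0.01, 0, 0, 0], [0, 0, 0, 0, 0, 0, 0]])

```text
time: 2.9
position: [0.5026, 0.1316, 0.1035]
tool_rot: [-0.697, -0.118, -0.085, 0.702]
ft_force: [-0.8, -0.3, -0.3]
grip_width: 0.0007
```

```bash
python3 - <<'E'
from h import *
plan(u2w(-.132-.0095,0,.085),0.3,1)
im=eyes.camera("side"); cv2.imwrite("pics/s2.png",cv2.resize(im[130:270,150:350,::-1],None,fx=4,fy=4))
E
```

```text
t 2.9 tcp [0.5026 0.1316 0.1035] tip_u [-0.2292 -0.0006  0.0796] F [-0.838  -0.2697 -0.2934] w 0.0007
turn/180 (tool) [-0.0001  0.     -0.0034] shift/0.1 in present axes [0.8534 0.1982 0.006 ] in target axes [0.8513 0.2072 0.0061]
```

View pics/s2.png

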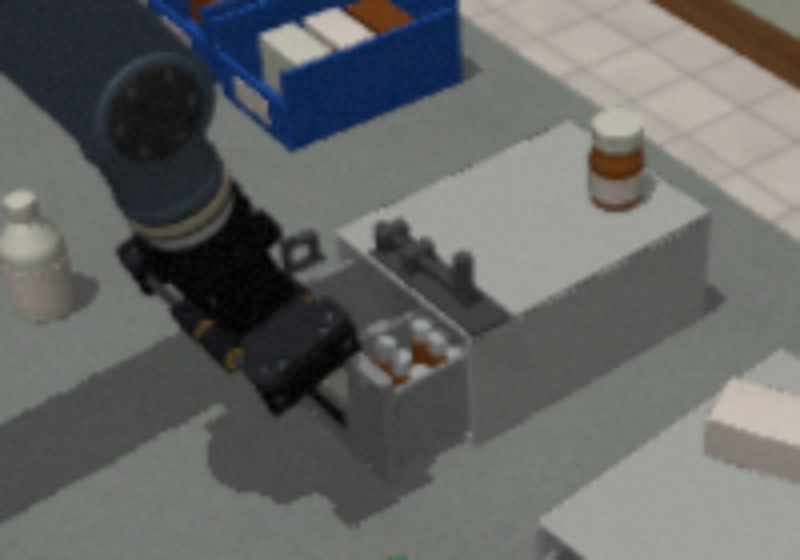

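The tool is behind the drawer front and clear of the loop. Now I'll push along the unit's x in slow rows.

Emit:
play_rows(series=[[0, 0.095, 0.028, 0, 0, 0, 0], [0, 0.095, 0.028, 0, 0, 0, 0], [0, 0.095, 0.028, 0, 0, 0, 0], [0, 0.095, 0.028, 0, 0, 0, 0], [0, 0.095, 0.028, 0, 0, 0, 0], [0, 0.095, 0.028, 0, 0, 0, 0], [0, 0, 0, 0, 0, 0, 0]])

```text
time: 3.53
position: [0.5679, 0.134, 0.111]
tool_rot: [-0.696, -0.125, -0.092, 0.701]
ft_force: [0.2, 0.4, -0.1]
grip_width: 0.0005
```

```bash
python3 - <<'E'
from h import *
plan(u2w(-.132-.0095,0,.085),0.3,1)
E
```

```text
t 3.53 tcp [0.5679 0.134  0.111 ] tip_u [-0.1634 -0.0013  0.0872] F [ 0.2081  0.4387 -0.1485] w 0.0005
turn/180 (tool) [ 0.     -0.0001  0.0025] shift/0.1 in present axes [0.2037 0.0872 0.0126] in target axes [0.2044 0.0856 0.0125]
```

Emit:
play_rows(series=[[0, 0.06, 0.025, 0, 0, 0, 0], [0, 0.06, 0.025, 0, 0, 0, 0], [0, 0.05, 0.018, 0, 0, 0, 0], [0, 0, 0, 0, 0, 0, 0]])

```text
time: 3.87
position: [0.5843, 0.1348, 0.1087]
tool_rot: [-0.696, -0.124, -0.091, 0.701]
ft_force: [-0.3, -0.5, 0.7]
grip_width: 0.0004
```

```bash
python3 - <<'E'
from h import *
plan(u2w(-.132-.0095,0,.085),0.3,1)
im=eyes.camera("side"); cv2.imwrite("pics/s3.png",cv2.resize(im[130:270,150:350,::-1],None,fx=4,fy=4))
E
```

```text
t 3.87 tcp [0.5843 0.1348 0.1087] tip_u [-0.147  -0.0013  0.0848] F [-0.3086 -0.5381  0.7228] w 0.0004
turn/180 (tool) [ 0.     -0.0001  0.0015] shift/0.1 in present axes [0.0543 0.0148 0.0127] in target axes [0.0544 0.0145 0.0127]
```

View pics/s3.png

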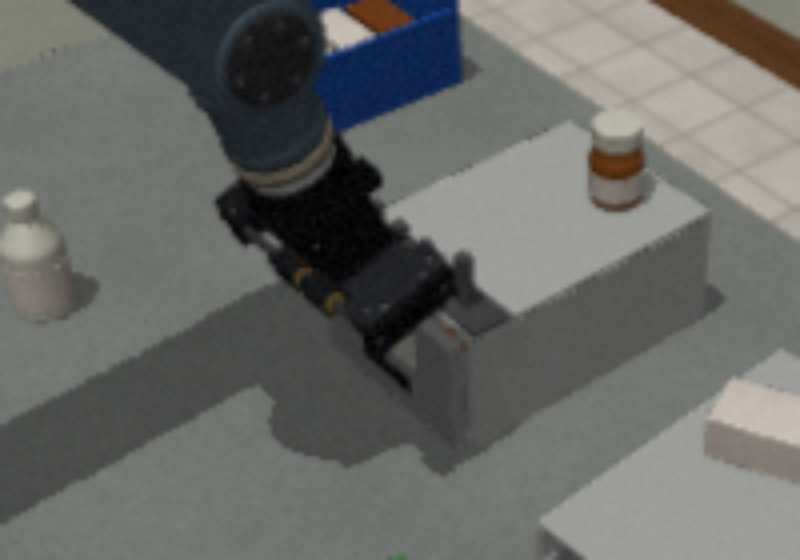

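The drawer is almost closed, with a sliver still open at (455,330). I'll continue in small steps until the stop pushes back.

Emit:
play_rows(series=[[0, 0.03, 0.009, 0, 0, 0, 0], [0, 0.03, 0.009, 0, 0, 0, 0], [0, 0.02, 0.006, 0, 0, 0, 0], [0, 0, 0, 0, 0, 0, 0]])

```text
time: 4.25
position: [0.5901, 0.1352, 0.1081]
tool_rot: [-0.697, -0.122, -0.089, 0.701]
ft_force: [-3.7, -1.5, 3.1]
grip_width: 0.0006
```

Emit:
play_rows(series=[[0, 0.02, 0.006, 0, 0, 0, 0], [0, 0.01, 0.003, 0, 0, 0, 0], [0, 0, 0, 0, 0, 0, 0]])

```text
time: 4.5
position: [0.5904, 0.1352, 0.1077]
tool_rot: [-0.697, -0.12, -0.087, 0.702]
ft_force: [-9.1, -1.8, 6.9]
grip_width: 0.0003
```

```bash
python3 - <<'E'
from h import *
status()
im=eyes.camera("side"); cv2.imwrite("pics/s4.png",cv2.resize(im[170:250,220:340,::-1],None,fx=6,fy=6))
E
```

```text
t 4.5 tcp [0.5904 0.1352 0.1077] tip_u [-0.1411 -0.0011  0.0837] F [-9.0919 -1.8309  6.9497] w 0.0003
```

View pics/s4.png

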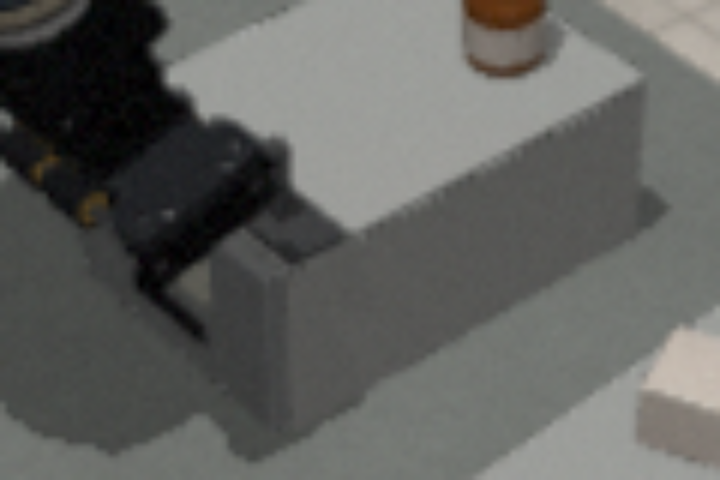

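The wrist reads 9 N with the tool stopped. The tip is at -0.141, which puts the front at -0.132, and no gap is visible, so the drawer is home. I'll back off, rise and straighten up.

Emit:
play_rows(series=[[0, -0.1, -0.03, 0, 0, 0, 0], [0, -0.2, -0.06, 0, 0, 0, 0], [0, -0.1, -0.25, 0, 0, 0, 0], [0, 0, -0.3, 0, 0, 0, 0], [0, 0, -0.3, 0, 0, 0, 0], [0, 0, -0.3, 0, 0, 0, 0.02], [0, 0, 0, 0, 0, 0, 0.035], [0, 0, 0, 0, 0, 0, 0.035], [0, 0, 0, 0, 0, 0, 0]])

```text
time: 5.3
position: [0.5249, 0.1318, 0.2171]
tool_rot: [-0.707, -0.026, 0.006, 0.707]
ft_force: [1.9, -0.1, -0.0]
grip_width: 0.0002
```

```bash
python3 - <<'E'
from h import *
status()
S=eyes.camera_params("scene");D=eyes.camera_params("side")
for n,(x0,x1,y0,y1) in dict(scene=(260,360,205,280),side=(210,310,160,235)).items():
    im=eyes.camera(n); cv2.imwrite(f"pics/{n}5.png",cv2.resize(im[y0:y1,x0:x1,::-1],None,fx=8,fy=8,interpolation=cv2.INTER_CUBIC))
E
```

```text
t 5.3 tcp [0.5249 0.1318 0.2171] tip_u [-0.2133 -0.0015  0.1921] F [ 1.9319 -0.0755 -0.0392] w 0.0002
```

View pics/scene5.png

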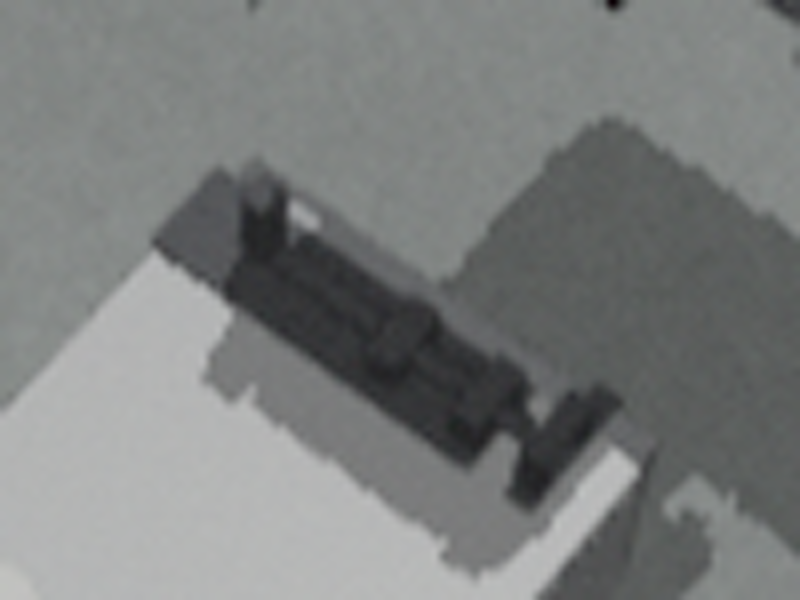

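View pics/side5.png

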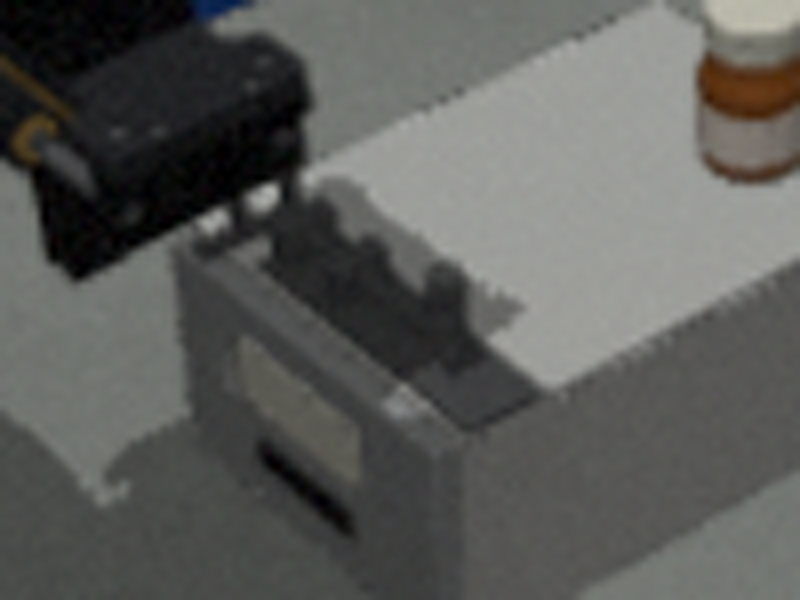

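Both views show the drawer flush. The knob top is at scene (292,227) and side (265,194), unchanged at about (0.640, 0.0855). Next I'll go to its -y side.

```bash
python3 - <<'E'
from h import *
k=np.array([.640,.0855,.156]); print(w2u(k))
kx,ky,_=w2u(k)
plan(u2w(kx,-.115,.20),0.0,1)
plan(u2w(kx,-.115,.14),0.0,1)
E
```

```text
[-0.1012 -0.0531  0.156 ]
t 5.4 tcp [0.5201 0.1318 0.2146] tip_u [-0.2182 -0.0012  0.1896] F [ 0.1637  0.1963 -0.4181] w 0.0001
turn/180 (tool) [-0.     -0.0001  0.0073] shift/0.1 in present axes [ 1.1781 -0.0768 -1.1379] in target axes [ 1.1758 -0.1038 -1.1382]
t 5.4 tcp [0.5201 0.1318 0.2146] tip_u [-0.2182 -0.0012  0.1896] F [ 0.1637  0.1963 -0.4181] w 0.0001
turn/180 (tool) [-0.     -0.0001  0.0073] shift/0.1 in present axes [ 1.1644  0.523  -1.1379] in target axes [ 1.1758  0.4962 -1.1382]
```

Emit:
play_rows(series=[[0, 0, -0.11, 0, 0, 0, 0.007], [0, 0, 0, -0.28, 0, 0, 0], [0, 0, 0, -0.28, 0, 0, 0], [0, 0, 0, -0.29, 0, 0, 0], [0, 0, 0, -0.29, 0, 0, 0], [0, 0.29, 0, 0, 0, 0, 0], [0, 0.29, 0, 0, 0, 0, 0], [0, 0.29, 0, 0, 0, 0, 0], [0, 0.29, 0, 0, 0, 0, 0], [0, 0, 0, 0, 0, 0, 0], [0, 0, 0, 0, 0, 0, 0]])

```text
time: 6.32
position: [0.6395, 0.0236, 0.2238]
tool_rot: [-0.707, -0.015, 0.018, 0.707]
ft_force: [0.3, 0.0, -0.7]
grip_width: 0.0004
```

```bash
python3 - <<'E'
from h import *
kx=-.1012
plan(u2w(kx,-.105,.14),0.0,1)
S=eyes.camera_params("scene")
for n,(x0,x1,y0,y1) in dict(scene=(230,350,160,250),side=(200,320,140,230)).items():
    im=eyes.camera(n); cv2.imwrite(f"pics/{n}6.png",cv2.resize(im[y0:y1,x0:x1,::-1],None,fx=6,fy=6,interpolation=cv2.INTER_CUBIC))
E
```

```text
t 6.32 tcp [0.6395 0.0236 0.2238] tip_u [-0.1047 -0.1149  0.1988] F [ 0.2551  0.0107 -0.6532] w 0.0004
turn/180 (tool) [-0.0001  0.0001 -0.0012] shift/0.1 in present axes [0.0368 0.5877 0.0989] in target axes [0.0345 0.5878 0.099 ]
```

View pics/side6.png

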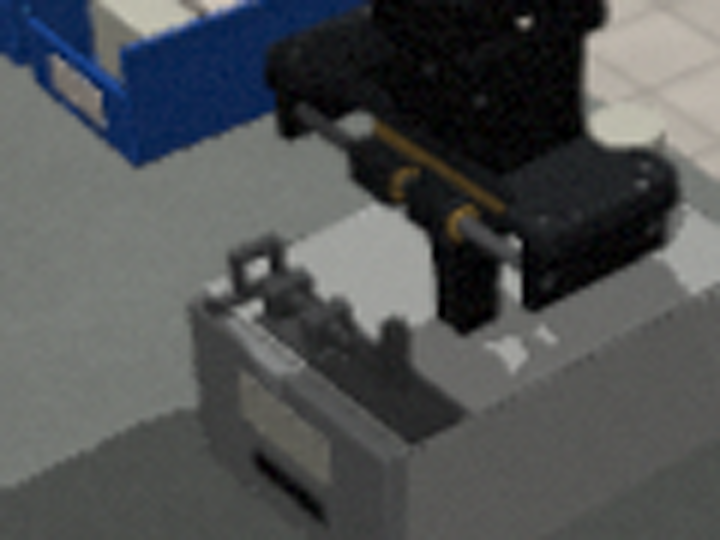

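View pics/scene6.png

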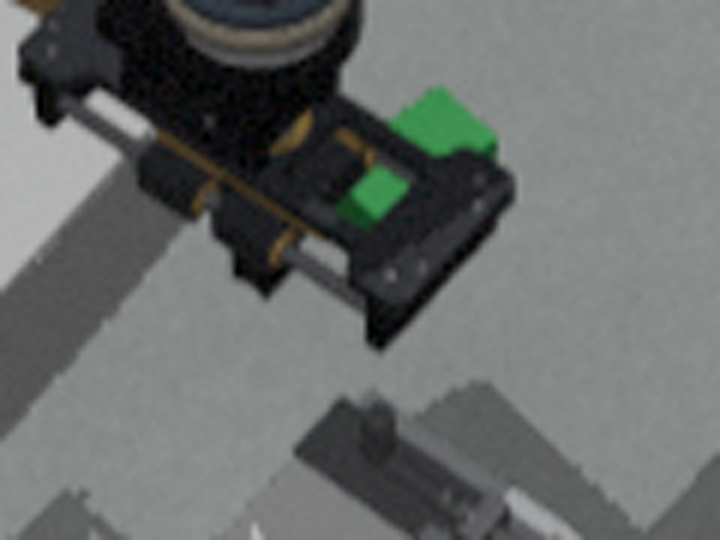

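The tool stands beside the knob on its -y side (side view: fingers at (470,300), knob at (395,335) in the crop). I'll lower it to a tip height of 0.14 and approach.

Emit:
play_rows(series=[[0, 0.035, 0.2, 0, 0, 0, 0], [0, 0, 0.2, 0, 0, 0, 0], [0, 0, 0.18, 0, 0, 0, 0], [0, 0, 0, 0, 0, 0, 0], [0, 0, 0, 0.1, 0, 0, 0], [0, 0, 0, 0.1, 0, 0, 0], [0, 0, 0, 0.1, 0, 0, 0], [0, 0, 0, 0, 0, 0, 0]])

```text
time: 7.08
position: [0.6418, 0.0563, 0.169]
tool_rot: [-0.707, -0.017, 0.018, 0.707]
ft_force: [-0.1, 0.5, -0.4]
grip_width: 0.0005
```

```bash
python3 - <<'E'
from h import *
plan(u2w(-.1012,-.04,.14),0.0,1)
for n,(x0,x1,y0,y1) in dict(side=(200,320,140,230)).items():
    im=eyes.camera(n); cv2.imwrite(f"pics/{n}7.png",cv2.resize(im[y0:y1,x0:x1,::-1],None,fx=6,fy=6,interpolation=cv2.INTER_CUBIC))
E
```

```text
t 7.08 tcp [0.6418 0.0563 0.169 ] tip_u [-0.1008 -0.0823  0.144 ] F [-0.1243  0.5467 -0.3625] w 0.0005
turn/180 (tool) [-0.0002  0.0007 -0.0003] shift/0.1 in present axes [-0.0035  0.0401  0.4237] in target axes [-0.0045  0.0398  0.4237]
```

View pics/side7.png

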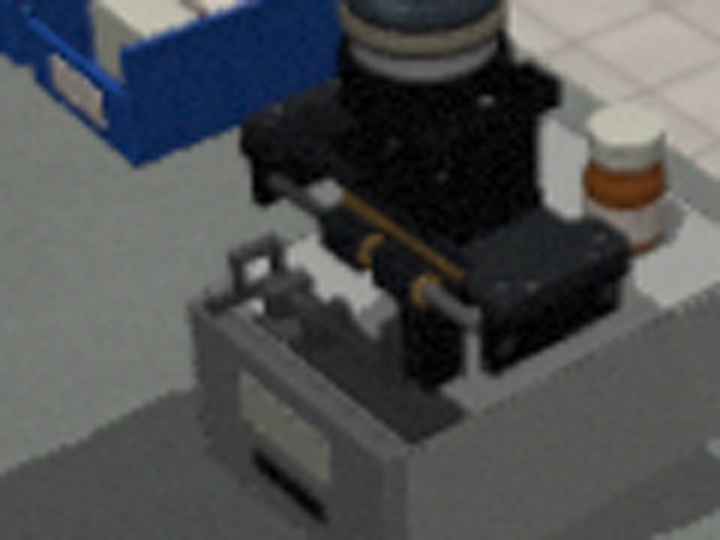

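Emit:
play_rows(series=[[0, 0, 0.02, 0.05, 0, 0, 0], [0, 0, 0.02, 0.05, 0, 0, 0], [0, 0, 0, 0.05, 0, 0, 0], [0, 0, 0, 0.05, 0, 0, 0], [0, 0, 0, 0.05, 0, 0, 0], [0, 0, 0, 0.05, 0, 0, 0], [0, 0, 0, 0, 0, 0, 0]])

```text
time: 7.72
position: [0.6401, 0.0844, 0.1633]
tool_rot: [-0.707, -0.016, 0.018, 0.707]
ft_force: [-0.4, -0.3, -0.2]
grip_width: 0.0005
```

```bash
python3 - <<'E'
from h import *
plan(u2w(-.1012,-.04,.14),0.0,1)
for n,(x0,x1,y0,y1) in dict(side=(200,320,140,230)).items():
    im=eyes.camera(n); cv2.imwrite(f"pics/{n}8.png",cv2.resize(im[y0:y1,x0:x1,::-1],None,fx=6,fy=6,interpolation=cv2.INTER_CUBIC))
E
```

```text
t 7.72 tcp [0.6401 0.0844 0.1633] tip_u [-0.1012 -0.0542  0.1383] F [-0.4108 -0.2628 -0.1792] w 0.0005
turn/180 (tool) [-0.0001  0.0002 -0.0011] shift/0.1 in present axes [-0.0007 -0.0167  0.1417] in target axes [-0.0007 -0.0167  0.1417]
```

View pics/side8.png

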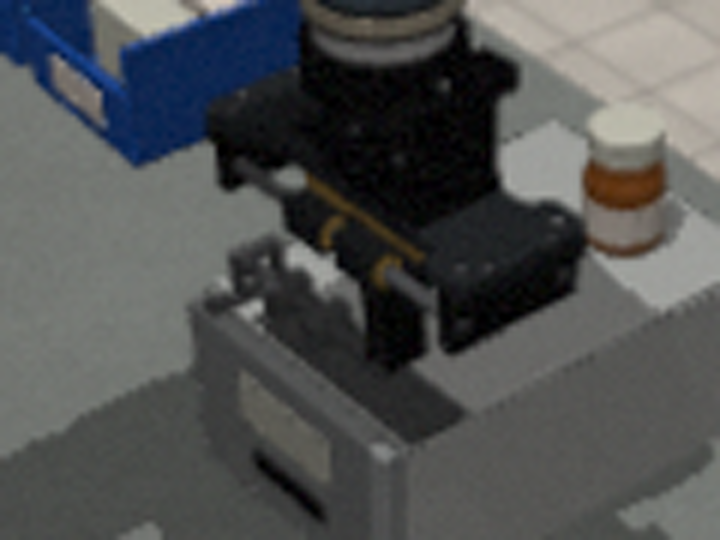

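The knob has moved along with the fingers. I'll continue to the stop.

Emit:
play_rows(series=[[0, 0, -0.01, 0.04, 0, 0, 0], [0, 0, 0, 0.04, 0, 0, 0], [0, 0, 0, 0.03, 0, 0, 0], [0, 0, 0, 0.03, 0, 0, 0], [0, 0, 0, 0, 0, 0, 0]])

```text
time: 8.18
position: [0.6397, 0.0982, 0.1645]
tool_rot: [-0.707, -0.016, 0.018, 0.707]
ft_force: [-0.4, 0.3, -0.3]
grip_width: 0.0005
```

Emit:
play_rows(series=[[0, 0, 0, 0.02, 0, 0, 0], [0, 0, 0, 0.02, 0, 0, 0], [0, 0, 0, 0, 0, 0, 0]])

```text
time: 8.43
position: [0.6395, 0.1018, 0.1646]
tool_rot: [-0.707, -0.016, 0.018, 0.707]
ft_force: [-0.1, -1.2, 0.5]
grip_width: 0.0006
```

```bash
python3 - <<'E'
from h import *
status()
E
```

```text
t 8.43 tcp [0.6395 0.1018 0.1646] tip_u [-0.101  -0.0367  0.1396] F [-0.0975 -1.1777  0.5089] w 0.0006
```

Emit:
play_rows(series=[[0, 0, 0, 0.02, 0, 0, 0], [0, 0, 0, 0.02, 0, 0, 0], [0, 0, 0, 0, 0, 0, 0]])

```text
time: 8.68
position: [0.6393, 0.1059, 0.1645]
tool_rot: [-0.707, -0.016, 0.018, 0.707]
ft_force: [0.2, -0.3, -0.3]
grip_width: 0.0005
```

```bash
python3 - <<'E'
from h import *
status()
for n,(x0,x1,y0,y1) in dict(side=(200,320,140,230)).items():
    im=eyes.camera(n); cv2.imwrite(f"pics/{n}9.png",cv2.resize(im[y0:y1,x0:x1,::-1],None,fx=6,fy=6,interpolation=cv2.INTER_CUBIC))
E
```

```text
t 8.68 tcp [0.6393 0.1059 0.1645] tip_u [-0.101  -0.0327  0.1395] F [ 0.1811 -0.2826 -0.3052] w 0.0005
```

View pics/side9.png

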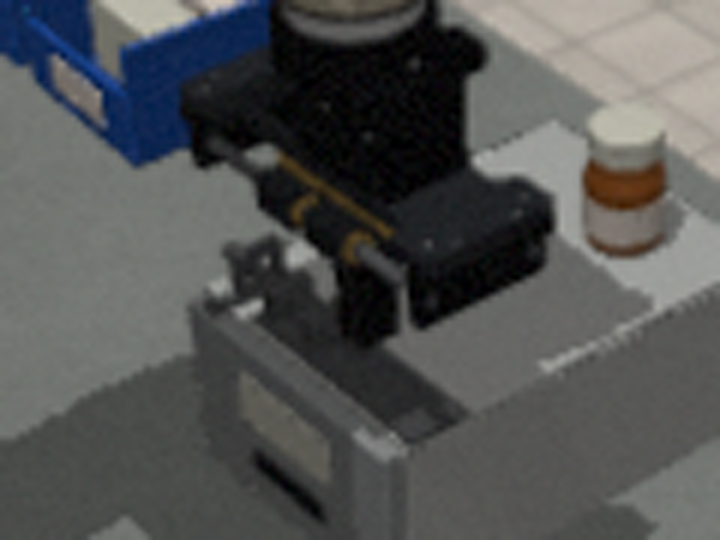

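Emit:
play_rows(series=[[0, 0, 0, 0.02, 0, 0, 0], [0, 0, 0, 0.02, 0, 0, 0], [0, 0, 0, 0, 0, 0, 0]])

```text
time: 8.98
position: [0.6393, 0.1076, 0.1646]
tool_rot: [0.708, 0.016, -0.018, -0.705]
ft_force: [0.3, -6.5, 0.5]
grip_width: 0.0004
```

Emit:
play_rows(series=[[0, 0, 0, 0.02, 0, 0, 0], [0, 0, 0, 0.02, 0, 0, 0], [0, 0, 0, 0, 0, 0, 0]])

```text
time: 9.23
position: [0.6393, 0.108, 0.1647]
tool_rot: [0.711, 0.016, -0.018, -0.703]
ft_force: [0.2, -15.8, 1.1]
grip_width: 0.0007
```

The tool stopped hard at 16 N, so I'm at a stop. I'll back away along -y, rise, and check both views.

Emit:
play_rows(series=[[0, 0, 0, 0, 0, 0, 0], [0, 0, 0, -0.1, 0, 0, 0], [0, 0, 0, -0.2, 0, 0, 0], [0, 0, 0, -0.2, 0, 0, 0], [0, 0, -0.25, 0, 0, 0, 0], [0, 0, -0.3, 0, 0, 0, 0], [0, 0, -0.3, 0, 0, 0, 0], [0, -0.35, 0, 0, 0, 0, 0], [0, -0.35, 0, 0, 0, 0, 0], [0, -0.35, 0, 0, 0, 0, 0], [0, 0, 0, 0, 0, 0, 0], [0, 0, 0, 0, 0, 0, 0]])

```text
time: 10.23
position: [0.5341, 0.0594, 0.2499]
tool_rot: [-0.706, -0.015, 0.018, 0.707]
ft_force: [1.3, -0.3, 0.8]
grip_width: 0.0004
```

```bash
python3 - <<'E'
from h import *
status()
for n,(x0,x1,y0,y1) in dict(scene=(260,360,205,280),side=(210,310,160,235)).items():
    im=eyes.camera(n); cv2.imwrite(f"pics/{n}10f.png",im[:,:,::-1]);cv2.imwrite(f"pics/{n}10.png",cv2.resize(im[y0:y1,x0:x1,::-1],None,fx=8,fy=8,interpolation=cv2.INTER_CUBIC))
E
```

```text
t 10.23 tcp [0.5341 0.0594 0.2499] tip_u [-0.2084 -0.0741  0.2249] F [ 1.266  -0.2837  0.8488] w 0.0004
```

View pics/scene10.png

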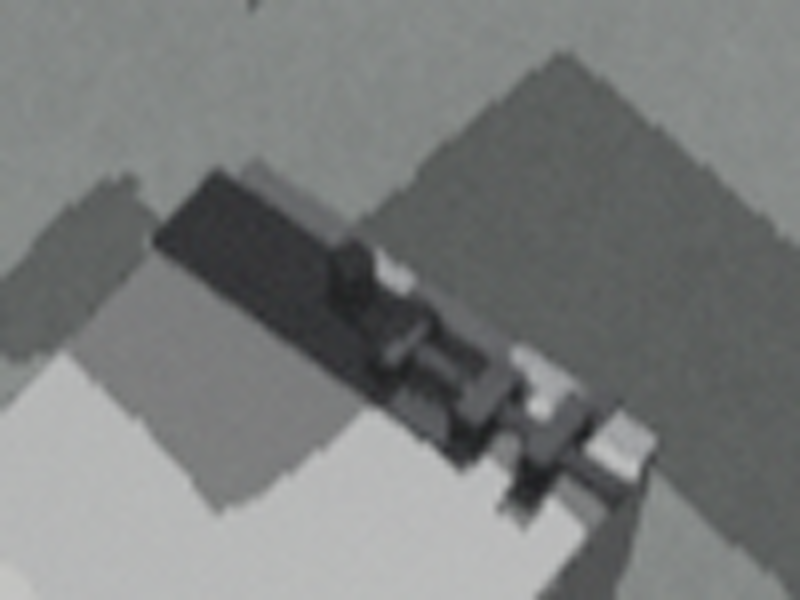

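View pics/side10.png

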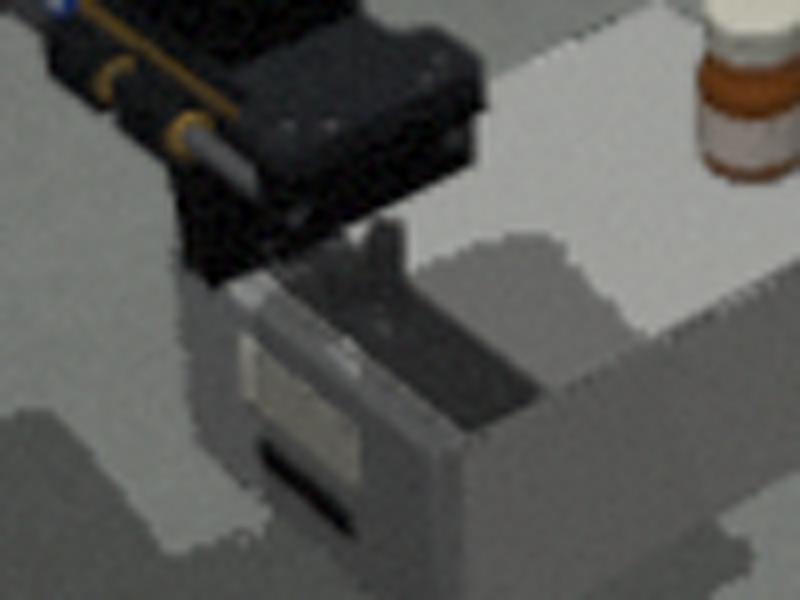

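View pics/side10f.png

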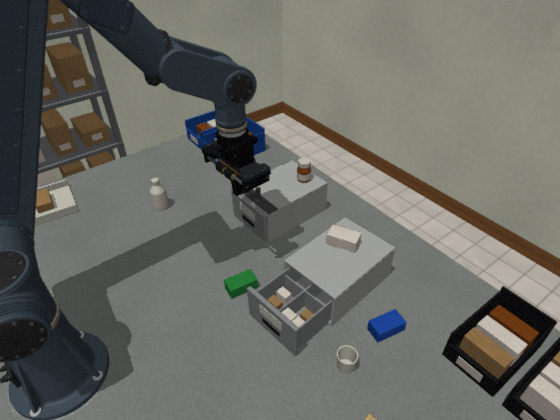

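```bash
python3 - <<'E'
from h import *
S=eyes.camera_params("scene");D=eyes.camera_params("side")
a=[onz(S,(260+x/8-.44,205+y/8-.44),.156) for x,y in((262,180),(350,250))]
b=[onz(D,(210+x/8-.44,160+y/8-.44),.156) for x,y in((447,273),(385,228))]
for k in (a,b): print([w2u(i) for i in k], np.linalg.norm(k[1]-k[0]))
for n in("scene","side"):
    d=cv2.absdiff(cv2.imread(f"pics/{n}0.png"),cv2.imread(f"pics/{n}10f.png")).max(2)
    # drawer/containers areas
    for nm,(u,v,r) in (dict(carton=(206,197,16),jar=(257,287,14),cup=(205,141,10),flask=(437,270,16),pdrawer=(258,150,25)) if n=="scene" else dict(carton=(344,237,18),jar=(304,170,12),cup=(347,358,14),flask=(158,195,16),pdrawer=(290,310,40))).items():
        print(n,nm,(d[v-r:v+r,u-r:u+r]>40).mean().round(3))
E
```

```text
[array([-0.1039, -0.0555,  0.156 ]), array([-0.1012, -0.0185,  0.156 ])] 0.03703554319773523
[array([-0.1012, -0.0543,  0.156 ]), array([-0.1017, -0.0186,  0.156 ])] 0.03563019666540177
scene carton 0.0
scene jar 0.0
scene cup 0.0
scene flask 0.044
scene pdrawer 0.048
side carton 0.0
side jar 0.0
side cup 0.0
side flask 0.0
side pdrawer 0.0
```

The knob now reads y = -0.0185 in both views, against -0.018 for fully across. The rod end shows past the loop at scene crop (605,485). The containers and the other drawer are unchanged in the side view. The arm is clear, so I'm handing in.

```bash
python3 - <<'E'
from h import *
status(); print(ticket.hand_in())
E
```

```text
t 10.33 tcp [0.5379 0.0588 0.2505] tip_u [-0.2044 -0.0749  0.2255] F [ 1.4912  0.0403 -0.2822] w 0.0002
the job is handed in; nothing more can be done
None
```

I pushed the bolted unit's drawer home with the closed fingertips, then pushed the bolt across by its knob. Nothing was gripped, and I handed in at 10.3 s; no verdict was reported.

- **Drawer:** it stopped at about 9 N with its front at the unit's x = -0.132, where it should be when shut. After I backed off, both views showed it flush.
- **Bolt:** it reached a hard stop at about 16 N. Both cameras then put the knob at y = -0.0185, against -0.018 for fully across, and the rod shows through the loop.
- **Disagreement:** the knob moved only 36–37 mm between my first and last pictures. It first measured about 5 mm past the drawn-back position, so the bolt seems to have started a few millimetres in. The end position and the stop agree with each other.
- **Other things:** the side view showed no change at the other drawer or any of the four containers. The scene view showed small changes (4–5% of pixels) near the flask and the other drawer. I took those for the arm's shadow but did not check further.

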